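# Invert the rinsed measuring cylinder onto its sprung drying peg

### The arm

A 6-joint arm with a two-finger parallel gripper is mounted at the origin on a cart in front of the work surface, level with it; the furniture and walls round the work are solid. World frame = base frame: x ahead of the robot, y to its left, z up, the work surface at z = 0. Lengths are in m, angles in rad, forces in N, time in s.
With the tool pointing down it reaches from about 0.35 to 0.975 m from the base axis. Payload 4.9 kg.
Tool frame: the origin (TCP) lies at the very end of the fingers, on their centre line; the grasp point (between the pads) lies 19 mm behind it; z points along the fingers, y is the line along which they close (so a half turn about z gives the same grasp; the last joint's range is limited). The gripper opens to 85 mm and grips with 20 to 120 N. Pads are 22 mm wide; open, the fingers measure 114 mm over their backs; the gripper's body (76 mm by 85 mm) begins 54 mm behind the grasp point. The pads swing forward as they close: fully open they stand 13 mm farther back than shut.
Start: joints at [-1.413, 0.053, 1.613, -0, 1.476, -0.119], TCP at [0.171, -0.601, 0.231] pointing down, gripper open.
Joint ranges: [-3.01, 3.01], [-1.01, 2.22], [0.06, 2.58], [-1.02, 4.17], [0.09, 2.62], [-3.14, 3.14]. Speed limits (rad/s): [2.57, 2.57, 3.14, 3.14, 3.14, 3.14].

### API

Orientations are given as a unit quaternion [w, x, y, z].
In Python, from plant import manip gives the robot as it stands.
- The arm moves only by the tool send_rows, never from a script. Its argument "increments" is a list of rows, each an object of numbers: "claw": the closure, from -1 (fully open) to 1 (shut); "dx", "dy", "dz": the shift along the tool's x, y, z in units of 0.5 m (1.0 is 0.5 m); "yaw": the turn about the tool's z in units of 1.5 rad (1.0 is 1.5 rad). A call has 1 to 20 rows; each row is the pose to reach, as a shift and turn from the pose commanded when the call began, along the tool's axes at that moment; what a row does not reach only later rows make up. A row lasts 1/8 s, in which the tool goes at most 62.5 mm and 10.7 degrees, less where a joint would pass 70% of its speed; a pose out of reach is approached as far as the arm can. A call with a number of a shift or a turn outside -1 to 1 is refused whole. A call with a gripper value outside its range is refused whole. The fingers move at their own pace and stop on an object; the grip force is fixed at half the most. Time passes only in rows, so rows that repeat a pose let the fingers close. It gives the time, the measured TCP pose, the force, the opening and the grip force at its end, in the units of the state.
- manip.state(): the state, without advancing time (a new reading comes with each control period).
- manip.grab_frame(name): name is "side" or "top" or "wrist"; returns the picture (480x640x3 uint8, red, green, blue); there is no depth.
- manip.camera_params(name): a dict with "camera_matrix" (3x3 intrinsics, pixels), "extrinsics" (4x4, takes a point from world to camera coordinates); the wrist camera has in their place "tool_from_camera" (4x4, takes a point from camera to tool coordinates, whose origin is the TCP and whose axes are the flange's). Camera axes: x right, y down, z forward; pixel columns grow to the right and rows downward; lengths in m; the calibration is good to about 2 mm. A picture is of the moment at which its call begins: read the wrist's pose just before it. camera_params takes no time and is no camera call.
- manip.job_done(): hands the job in; it is judged then, once.
The state is a dict: "time": time; "joint_pos": joint angles; "joint_vel": joint speeds; "joint_efforts": joint torques, N m; "tool_pos": TCP position; "tool_rot": TCP orientation; "contact_force": force on the tool from outside, world axes, zero at the start; "ft_torque": the same for the moment, N m; "gripper_width": opening from 0.0 (shut) to 1.0 (fully open); "grasp_force": force on a finger pad.
Only numpy, scipy, OpenCV 4.12 (cv2) and the standard library are available. Lean on these libraries where they do the work, as an engineer would, in place of code of your own. Each camera call takes 0.05 s, during which the arm holds its last target. There are 200 camera calls.

### The job

The larger measuring cylinder, lying on the table after rinsing, has to dry: turn it mouth down and slip it over the peg of the drying stand whose bow springs fit its bore (neither the slim peg nor the wide one); the peg is loose and leans, so look or feel for its tip. Press it gently down over the springs until its rim sits fully home on the rubber seat, then let go; do not force it, and leave the small cylinder and the other things on the table where they stand.

Things in the scene. Friction and masses are not known exactly. Their poses are not given: they have to be found in the camera images.
- cylinder: larger measuring cylinder: off-white plastic tube with dark scale, 190 mm long, 30 mm outside, 25 mm bore, hexagonal foot 56 mm over flats and 8 mm thick, rim bead 36 mm across with a small pouring lip; about 0.09 kg. Origin: centre of the foot's underside; z along the tube from foot to mouth. Lies mouth away from the robot, tube axis about 21 mm above the table.
- mouth (a point): centre of the larger cylinder's mouth, in the plane of its rim, 190 mm from the foot's underside; axes as the cylinder's. The bore is 176 mm deep from here.
- peg_mid: middle-sized of 3 steel pegs, 95 mm apart in any order on the stand's grey tray (305 x 115 x 22 mm). Origin: under its flange (48 mm across); z up. Its rod (14 mm across, 20 mm rubber tip 100 mm above the seat) stands loosely in a rubber grommet and leans 5 to 12 degrees one way or another: the pose is the flange's, the lean must be seen or felt. The rod gives way and straightens inside a bore.
- seat (a point): centre of the top of that peg's black rubber seat ring (44 mm across): the cylinder's rim rests here when fully home; it yields 1 mm for 4 N. The grommet, 21 mm across, stands 8 mm above it. On the rod 3 sprung bow wires, 28 mm over all, widest 42 to 50 mm up, grip the 25 mm bore: a cylinder stays where it is left and must be pushed on with several N.
- small_cylinder: small measuring cylinder, 17 mm tube, 140 mm long, hexagonal foot 36 mm over the flats, already standing mouth down on the slim peg of the stand (the third, wide peg is empty and too big); origin at the centre of its foot's underside (which is uppermost). To be left alone.
- clear_bottle: small clear bottle with blue cap, 35 mm diameter, 81 mm high, standing on the table; origin under its centre. To be left alone.
- amber_bottle: amber bottle with blue cap, 41 mm diameter, 90 mm high; origin under its centre. To be left alone.
- dropper: dropper bottle with green bulb, 43 mm diameter, 108 mm high; origin under its centre. To be left alone.
- petri: clear petri dish, 57 mm across, 12 mm high; origin under its centre. To be left alone.
- marker: black marker pen, 131 mm long, 16 mm thick, lying on the table; origin under its centre, y along it. To be left alone.

How it is judged:
On the way:
1. the cylinder is held mouth down, clear of the table, higher than the peg's tip (angle between cylinder's own z axis and vertical above 2.88 rad and z of mouth in the frame of seat above 0.1 m), for 0.1 s.
At the end, for the whole second after the job is handed in: The larger cylinder stands at rest mouth down on the middle-sized peg: the centre of its mouth within 4 mm of the peg's axis, its rim at most 3 mm above and 4 mm below the level of the unloaded rubber seat, its axis within 3.5 degrees of upright (horizontal distance between mouth and seat below 0.004 m and z of mouth in the frame of seat between -0.004 and 0.003 m and angle between cylinder's own z axis and vertical above 3.08 rad and linear speed of cylinder below 0.01 m/s); the robot touches nothing.
It fails at once if the cylinder pressed against the peg with more than 40 N (contact force between cylinder and peg_mid above 40 N).
It fails at once if the small cylinder shifted by more than 20 mm (distance of small_cylinder from where it was at the start of the episode above 0.02 m).
It fails at once if a bystander shifted by more than 30 mm (distance of any of clear_bottle, amber_bottle, dropper, petri, marker from where it was at the start of the episode above 0.03 m).
It also fails if it takes over 54 s, if anything falls off the work surface, if the arm or the gripper's body presses on something with over 40 N, if the wrist force passes 120 N, or if a joint passes its speed limit or range.

## Working session

There is one attempt and no reset: what is moved stays moved. The work goes in short steps, Python scripts to look and compute and a tool call to move; the robot and the scene stay as the last step left them, time stands still between calls to the robot, and variables do not carry over. Pictures are saved under pics/ and viewed, at most 10 in all, crops included, and the job is handed in when it is done.

Besides the shell and the picture viewer there is one more tool, called by a JSON object that holds its "fn" and its "kwargs". send_rows: Moves the arm, as the interface text tells. Shifts and turns lie within -1 to 1; 1 stands for 0.5 m of shift or 1.5 rad of turn. Its arguments: {"type":"object","properties":{"increments":{"type":"array","items":{"type":"object","properties":{"claw":{"type":"number"},"dx":{"type":"number"},"dy":{"type":"number"},"dz":{"type":"number"},"yaw":{"type":"number"}}}}},"required":["increments"]}

```bash
mkdir -p pics; python3 - <<'E'
from plant import manip
import cv2,numpy as np
np.set_printoptions(precision=4,suppress=True)
print(manip.state())
for n in("top","side"):
    im=manip.grab_frame(n);cv2.imwrite(f"pics/{n}0.png",im[:,:,::-1]);p=manip.camera_params(n);print(n,p["camera_matrix"],p["extrinsics"])
print(manip.camera_params("wrist"))
E
```

```text
{'time': 0.0, 'joint_pos': array([-1.413 ,  0.0533,  1.6143, -0.    ,  1.476 , -0.119 ]), 'joint_vel': array([-0.0009,  0.0023,  0.0001, -0.0001,  0.0006, -0.0016]), 'joint_efforts': array([ -0.0003, -39.3684, -37.0173,  -0.0002,   0.007 ,   0.    ]), 'tool_pos': array([ 0.1707, -0.6006,  0.2301]), 'tool_rot': array([-0.001 ,  0.9904,  0.138 , -0.    ]), 'contact_force': array([-0.5042,  0.1769,  0.1431]), 'ft_torque': array([-0.0301,  0.0154, -0.0325]), 'grasp_force': 0.0, 'gripper_width': 1.0020062878679092}
top [[514.7565   0.     320.2588]
 [  0.     514.7565 240.9356]
 [  0.       0.       1.    ]] [[ 0.0172 -0.9997  0.0174 -0.0821]
 [-0.9973 -0.0184 -0.0715  0.5591]
 [ 0.0718 -0.0161 -0.9973  1.0668]
 [ 0.      0.      0.      1.    ]]
side [[572.5853   0.     316.8581]
 [  0.     572.5853 237.9043]
 [  0.       0.       1.    ]] [[ 0.9993  0.0307  0.0218 -0.5376]
 [ 0.0356 -0.5834 -0.8114  0.0555]
 [-0.0122  0.8116 -0.5841  1.4669]
 [ 0.      0.      0.      1.    ]]
{'camera_matrix': array([[396.7704,   0.    , 326.2285],
       [  0.    , 396.7704, 233.9906],
       [  0.    ,   0.    ,   1.    ]]), 'tool_from_camera': array([[ 0.0002, -0.9512, -0.3087,  0.0803],
       [ 1.    ,  0.0002,  0.0002, -0.0002],
       [-0.0001, -0.3087,  0.9512, -0.1427],
       [ 0.    ,  0.    ,  0.    ,  1.    ]])}
```

View pics/top0.png

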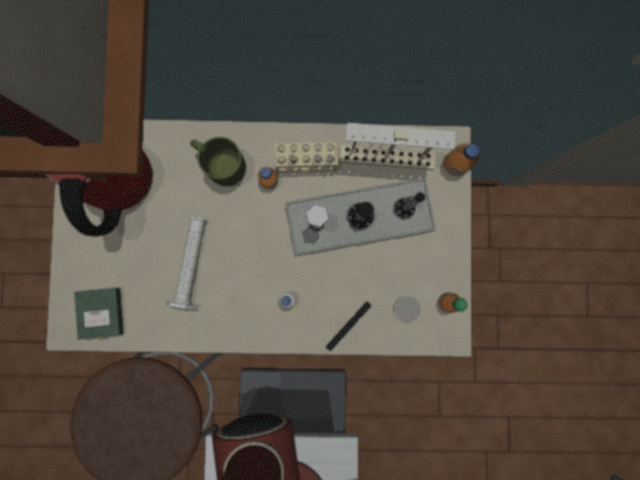

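View pics/side0.png

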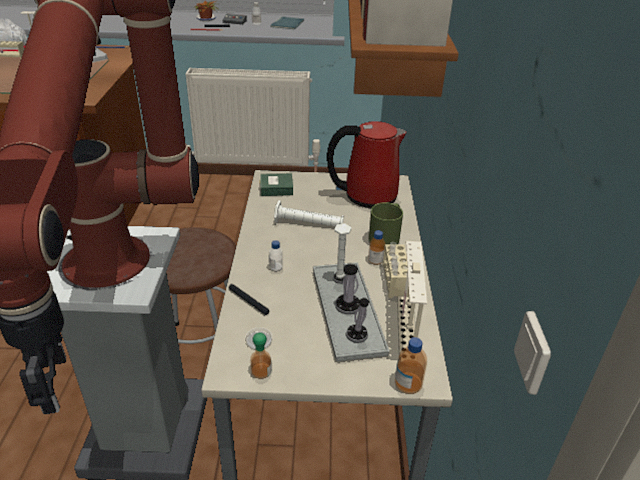

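```bash
cat > h.py <<'E'
from plant import manip
import cv2,numpy as np
np.set_printoptions(precision=4,suppress=True)
P={n:manip.camera_params(n) for n in("top","side")}
def onz(n,u,v,z):
    K=P[n]["camera_matrix"];E=P[n]["extrinsics"];R=E[:3,:3];c=-R.T@E[:3,3]
    d=R.T@np.linalg.solve(K,[u,v,1]);return c+d*(z-c[2])/d[2]
def proj(n,p):
    E=P[n]["extrinsics"];q=P[n]["camera_matrix"]@(E[:3,:3]@p+E[:3,3]);return q[:2]/q[2]
def tri(uv1,uv2):
    A=[P[n]["camera_matrix"]@P[n]["extrinsics"][:3] for n in("top","side")]
    X=cv2.triangulatePoints(A[0],A[1],np.float64(uv1).reshape(2,1),np.float64(uv2).reshape(2,1));return (X[:3]/X[3]).ravel()
E
python3 - <<'E'
from h import *
t=cv2.imread("pics/top0.png");s=cv2.imread("pics/side0.png")
r=lambda im,x,y,w,h:cv2.resize(im[y:y+h,x:x+w],(400,300),interpolation=cv2.INTER_CUBIC)
cv2.imwrite("pics/c.png",np.vstack([np.hstack([r(t,340,175,100,75),r(t,130,210,133,100)]),np.hstack([r(s,310,260,100,75),r(s,265,190,100,75)])]))
print("foot",onz("top",183,306,.028),"mouth",onz("top",198,218,.018),"flange mid",onz("top",404,210,.025),"wide",onz("top",360,217,.025))
E
```

```text
foot [0.4197 0.2098 0.028 ] mouth [0.6045 0.1874 0.018 ] flange mid [ 0.6292 -0.2484  0.025 ] wide [ 0.6124 -0.1552  0.025 ]
```

View pics/c.png

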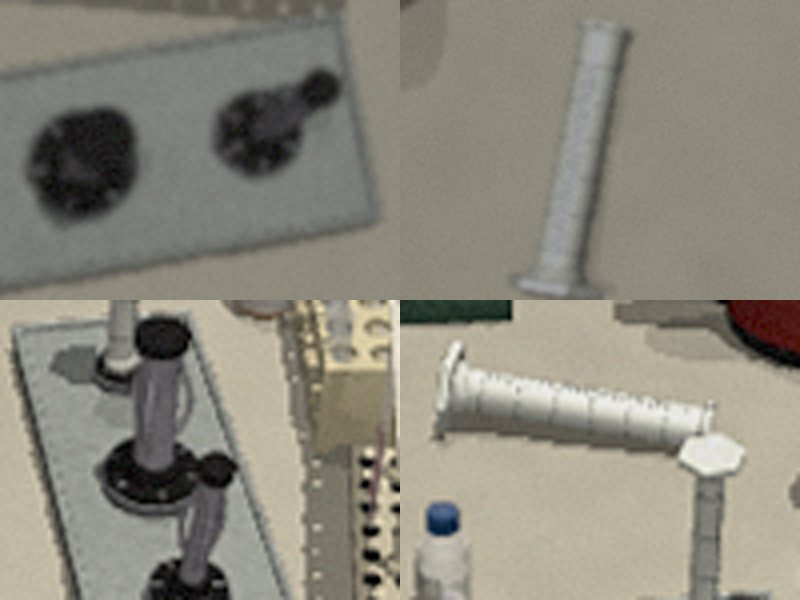

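```bash
cat >> h.py <<'E'
def plan(targets,ang=None,base=None):
    "targets world xyz; ang desired world angle of tool x; prints rows in tool units from the present pose"
    s=manip.state();p=s["tool_pos"] if base is None else np.array(base);w,x,y,z=s["tool_rot"]
    from scipy.spatial.transform import Rotation as Ro
    R=Ro.from_quat([x,y,z,w]).as_matrix();a=np.arctan2(R[1,0],R[0,0])
    Rd=np.array([[np.cos(a),np.sin(a),0],[np.sin(a),-np.cos(a),0],[0,0,-1]])
    for t in targets: print("row",Rd.T@(np.array(t)-p)/.5,"yaw",None if ang is None else (a-ang)/1.5)
    print("t",s["time"],"tcp",s["tool_pos"],"ang",a,"tiltz",R[:,2],"F",s["contact_force"],"w",s["gripper_width"],"gf",s["grasp_force"])
E
python3 -c "
from h import *
plan([[.42,-.2,.23],[.42,.21,.17]],-.121)
print('seat',onz('top',404.5,208.3,.03),'tip',tri((420.2,197),(363.5,302)))
for z in(.025,.03,.035):print(proj('side',onz('top',404.5,208.3,z)))"
```

```text
row [ 0.6986 -0.6345  0.0003] yaw 0.2652044013631157
row [ 0.9227 -1.4233  0.1203] yaw 0.2652044013631157
t 0.1 tcp [ 0.1707 -0.6006  0.2302] ang 0.27680660204467356 tiltz [-0.0003  0.0018 -1.    ] F [-0.2058 -1.2706 -0.5863] w 0.9995361193864465 gf 0.0
seat [ 0.6321 -0.2486  0.03  ] tip [ 0.6403 -0.2621  0.1231]
[357.2443 331.6289]
[357.0572 329.6659]
[356.8693 327.6959]
```

{"fn": "send_rows", "kwargs": {"increments": [{"dx": 0.7,"dy": -0.635,"dz": 0,"yaw": 0.265},{"dx": 0.7,"dy": -0.635,"dz": 0,"yaw": 0.265},{"dx": 0.7,"dy": -0.635,"dz": 0,"yaw": 0.265},{"dx": 0.7,"dy": -0.635,"dz": 0,"yaw": 0.265},{"dx": 0.7,"dy": -0.635,"dz": 0,"yaw": 0.265},{"dx": 0.7,"dy": -0.635,"dz": 0,"yaw": 0.265},{"dx": 0.7,"dy": -0.635,"dz": 0,"yaw": 0.265},{"dx": 0.7,"dy": -0.635,"dz": 0,"yaw": 0.265}]}}

```text
invalid input
```

```bash
python3 -c "
from h import *
plan([[.42,.21,.17]],-.121)"
```

```text
row [ 0.9227 -1.4233  0.1203] yaw 0.2652044013631157
t 0.1 tcp [ 0.1707 -0.6006  0.2302] ang 0.27680660204467356 tiltz [-0.0003  0.0018 -1.    ] F [-0.2058 -1.2706 -0.5863] w 0.9995361193864465 gf 0.0
```

{"fn": "send_rows", "kwargs": {"increments": [{"claw": -1,"dx": 0.7,"dy": -0.635,"dz": 0,"yaw": 0.265},{"claw": -1,"dx": 0.7,"dy": -0.635,"dz": 0,"yaw": 0.265},{"claw": -1,"dx": 0.7,"dy": -0.635,"dz": 0,"yaw": 0.265},{"claw": -1,"dx": 0.7,"dy": -0.635,"dz": 0,"yaw": 0.265},{"claw": -1,"dx": 0.7,"dy": -0.635,"dz": 0,"yaw": 0.265},{"claw": -1,"dx": 0.7,"dy": -0.635,"dz": 0,"yaw": 0.265},{"claw": -1,"dx": 0.7,"dy": -0.635,"dz": 0,"yaw": 0.265},{"claw": -1,"dx": 0.7,"dy": -0.635,"dz": 0,"yaw": 0.265}]}}

```text
time: 1.1
tool_pos: [0.4214, -0.1975, 0.2309]
tool_rot: [-0.0, 0.998, -0.059, -0.0]
contact_force: [0.1, -0.9, 1.1]
gripper_width: 1.0
grasp_force: 0.0
```

```bash
python3 -c "
from h import *
plan([[.42,.21,.17]],-.121)"
```

```text
row [-0.0989 -0.809   0.1218] yaw 0.0018982812861983167
t 1.1 tcp [ 0.4214 -0.1975  0.2309] ang -0.11815257807070252 tiltz [-0.0002  0.0005 -1.    ] F [ 0.1047 -0.8689  1.0667] w 0.9998506667721494 gf 0.0
```

{"fn": "send_rows", "kwargs": {"increments": [{"claw": -1,"dx": -0.1,"dy": -0.81,"dz": 0.12,"yaw": 0},{"claw": -1,"dx": -0.1,"dy": -0.81,"dz": 0.12,"yaw": 0},{"claw": -1,"dx": -0.1,"dy": -0.81,"dz": 0.12,"yaw": 0},{"claw": -1,"dx": -0.1,"dy": -0.81,"dz": 0.12,"yaw": 0},{"claw": -1,"dx": -0.1,"dy": -0.81,"dz": 0.12,"yaw": 0},{"claw": -1,"dx": -0.1,"dy": -0.81,"dz": 0.12,"yaw": 0},{"claw": -1,"dx": -0.1,"dy": -0.81,"dz": 0.12,"yaw": 0},{"claw": -1,"dx": -0.1,"dy": -0.81,"dz": 0.12,"yaw": 0}]}}

```text
time: 2.1
tool_pos: [0.4187, 0.2097, 0.1702]
tool_rot: [0.0, 0.998, -0.058, -0.001]
contact_force: [-0.1, 0.3, -0.6]
gripper_width: 1.0
grasp_force: 0.0
```

```bash
python3 -c "
from h import *
plan([[.42,.21,.17]],-.121)
cv2.imwrite('pics/w1.png',manip.grab_frame('wrist')[:,:,::-1])"
```

```text
row [ 0.0025 -0.0009  0.0004] yaw 0.003061888878482207
t 2.1 tcp [0.4187 0.2097 0.1702] ang -0.11640716668227669 tiltz [-0.0022 -0.0006 -1.    ] F [-0.0519  0.3057 -0.6215] w 1.000459186973532 gf 0.0
```

View pics/w1.png

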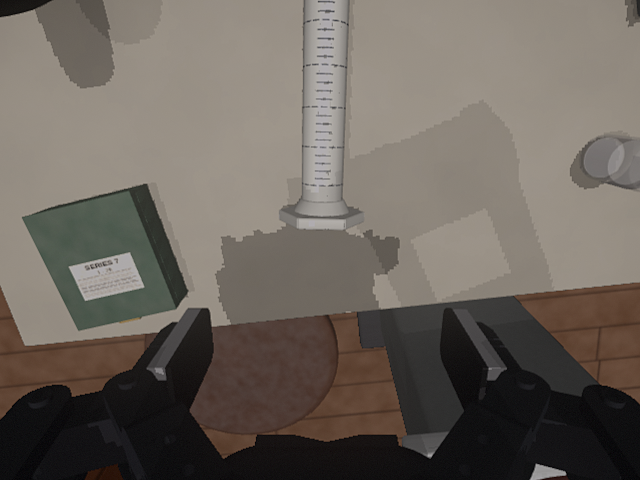

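```bash
cat >> h.py <<'E'
def wpix(u,v,z,s):
    from scipy.spatial.transform import Rotation as Ro
    p=manip.camera_params("wrist");T=p["tool_from_camera"];w,x,y,zz=s["tool_rot"];R=Ro.from_quat([x,y,zz,w]).as_matrix()
    c=R@T[:3,3]+s["tool_pos"];d=R@T[:3,:3]@np.linalg.solve(p["camera_matrix"],[u,v,1]);return c+d*(z-c[2])/d[2]
E
python3 -c "
from h import *
s=manip.state()
for u,v,z in((280,213,.028),(364,213,.028),(326,10,.035),(322,200,.045),(322,216,.028)):print(wpix(u,v,z,s))
plan([[.421,.210,.05],[.421,.21,.012]],-.121)"
```

```text
[0.427  0.2426 0.028 ]
[0.4196 0.1806 0.028 ]
[0.5546 0.193  0.035 ]
[0.437  0.2098 0.045 ]
[0.421  0.2119 0.028 ]
row [ 0.0034 -0.0034  0.2411] yaw 0.0018566055790886122
row [ 0.0034 -0.0034  0.3171] yaw 0.0018566055790886122
t 2.15 tcp [0.4191 0.2085 0.1705] ang -0.11821509163136708 tiltz [-0.0016 -0.0009 -1.    ] F [ 1.1202  0.8566 -0.0817] w 0.9975504036759065 gf 0.0
```

{"fn": "send_rows", "kwargs": {"increments": [{"claw": -1,"dx": 0.008,"dy": -0.007,"dz": 0.12,"yaw": 0.002},{"claw": -1,"dx": 0.008,"dy": -0.007,"dz": 0.22,"yaw": 0.002},{"claw": -1,"dx": 0.008,"dy": -0.007,"dz": 0.29,"yaw": 0.002},{"claw": -1,"dx": 0.008,"dy": -0.007,"dz": 0.32,"yaw": 0.002},{"claw": -1,"dx": 0.008,"dy": -0.007,"dz": 0.32,"yaw": 0.002},{"claw": -0.6,"dx": 0.008,"dy": -0.007,"dz": 0.32,"yaw": 0.002},{"claw": -0.6,"dx": 0.008,"dy": -0.007,"dz": 0.32,"yaw": 0.002},{"claw": -0.6,"dx": 0.008,"dy": -0.007,"dz": 0.32,"yaw": 0.002}]}}

```text
time: 3.15
tool_pos: [0.425, 0.2112, 0.0124]
tool_rot: [-0.0, 0.998, -0.062, 0.001]
contact_force: [-0.4, 1.4, 0.9]
gripper_width: 0.798
grasp_force: 0.0
```

```bash
python3 -c "
from h import *
plan([[.421,.210,.05]])"
```

```text
row [-0.0077  0.0034 -0.0752] yaw None
t 3.15 tcp [0.425  0.2112 0.0124] ang -0.12357310525600021 tiltz [ 0.002   0.0006 -1.    ] F [-0.4038  1.4091  0.8972] w 0.7977546670144668 gf 0.0
```

{"fn": "send_rows", "kwargs": {"increments": [{"claw": -0.5,"dx": 0,"dy": 0,"dz": 0,"yaw": 0},{"claw": -0.5,"dx": 0,"dy": 0,"dz": 0,"yaw": 0},{"claw": -0.5,"dx": 0,"dy": 0,"dz": 0,"yaw": 0}]}}

```text
time: 3.52
tool_pos: [0.4249, 0.2114, 0.012]
tool_rot: [-0.0, 0.998, -0.062, 0.001]
contact_force: [0.2, 1.6, 4.9]
gripper_width: 0.748
grasp_force: 2.7
```

{"fn": "send_rows", "kwargs": {"increments": [{"claw": -0.45,"dx": 0,"dy": 0,"dz": 0,"yaw": 0},{"claw": -0.45,"dx": 0,"dy": 0,"dz": 0,"yaw": 0}]}}

```text
time: 3.78
tool_pos: [0.4249, 0.2114, 0.0125]
tool_rot: [-0.0, 0.998, -0.062, 0.0]
contact_force: [-2.7, 0.7, 9.2]
gripper_width: 0.73
grasp_force: 26.1
```

{"fn": "send_rows", "kwargs": {"increments": [{"claw": -0.48,"dx": 0,"dy": 0,"dz": 0,"yaw": 0},{"claw": -0.48,"dx": 0,"dy": 0,"dz": -0.03,"yaw": 0},{"claw": -0.48,"dx": 0,"dy": 0,"dz": -0.06,"yaw": 0},{"claw": -0.48,"dx": 0,"dy": 0,"dz": -0.09,"yaw": 0},{"claw": -0.48,"dx": 0,"dy": 0,"dz": -0.12,"yaw": 0},{"claw": -0.48,"dx": 0,"dy": 0,"dz": -0.15,"yaw": 0}]}}

```text
time: 4.53
tool_pos: [0.4243, 0.2109, 0.0875]
tool_rot: [-0.0, 0.998, -0.062, 0.0]
contact_force: [0.0, -0.5, -1.0]
gripper_width: 0.739
grasp_force: 12.2
```

```bash
python3 -c "
from h import *
plan([])
a=manip.grab_frame('wrist')[:,:,::-1];b=manip.grab_frame('side')[120:300,200:440,::-1]
cv2.imwrite('pics/w2.png',np.hstack([cv2.resize(a,(400,300)),cv2.resize(b,(400,300))]))"
```

```text
t 4.525 tcp [0.4243 0.2109 0.0875] ang -0.12376710710467288 tiltz [ 0.0003  0.0001 -1.    ] F [ 0.0118 -0.4757 -0.9767] w 0.7388968434056433 gf 12.223973236978054
```

View pics/w2.png

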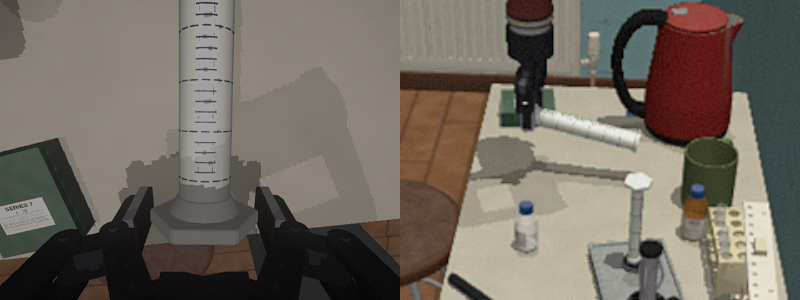

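```bash
cat >> h.py <<'E'
def look(name="side"):
    "largest white component near the gripper: its box and main direction, pixels"
    s=manip.state();g=proj("side",s["tool_pos"]+[0,0,-.05]).astype(int)
    im=manip.grab_frame("side");x0,y0=max(g[0]-70,0),max(g[1]-80,0);c=im[y0:g[1]+130,x0:g[0]+110]
    m=((c.min(2)>205)).astype(np.uint8)
    n,l,st,ce=cv2.connectedComponentsWithStats(m);o=np.argsort(-st[1:,4])[:3]+1
    for i in o:
        ys,xs=np.nonzero(l==i);v=np.linalg.svd(np.c_[xs-xs.mean(),ys-ys.mean()],full_matrices=False)[2][0]
        print("comp",st[i,:4]+[x0,y0,0,0],st[i,4],"dir",v)
E
python3 -c "
from h import *
look();plan([])"
```

```text
comp [292 188  49  17] 193 dir [0.9675 0.2528]
comp [335 224  16   9] 100 dir [0.9997 0.026 ]
comp [342 201   2   4] 6 dir [-0.2238  0.9746]
t 4.675 tcp [0.4251 0.2112 0.0876] ang -0.12368240216508344 tiltz [ 0.0024  0.0007 -1.    ] F [ 0.1058  0.8233 -0.6626] w 0.7415936408241072 gf 12.222314290702343
```

{"fn": "send_rows", "kwargs": {"increments": [{"claw": -0.49,"dx": 0,"dy": 0,"dz": 0,"yaw": 0},{"claw": -0.495,"dx": 0,"dy": 0,"dz": 0,"yaw": 0},{"claw": -0.495,"dx": 0,"dy": 0,"dz": 0,"yaw": 0}]}}

```text
time: 5.05
tool_pos: [0.4238, 0.2108, 0.0857]
tool_rot: [0.0, 0.998, -0.062, -0.001]
contact_force: [-0.1, 0.9, -0.8]
gripper_width: 0.745
grasp_force: 4.9
```

```bash
python3 -c "
from h import *
look();plan([])"
```

```text
comp [335 224  16   9] 100 dir [0.9997 0.0255]
comp [319 209  18  13] 52 dir [0.8624 0.5063]
comp [303 201   7   5] 16 dir [0.913  0.4079]
t 5.1 tcp [0.4239 0.2108 0.0858] ang -0.12369317858716875 tiltz [-0.0009 -0.0003 -1.    ] F [ 0.4518 -0.2258 -0.5676] w 0.752610396637848 gf 4.859327701851726
```

{"fn": "send_rows", "kwargs": {"increments": [{"claw": -0.495,"dx": 0,"dy": 0,"dz": -0.02,"yaw": 0},{"claw": -0.495,"dx": 0,"dy": 0,"dz": -0.06,"yaw": 0},{"claw": -0.495,"dx": 0,"dy": 0,"dz": -0.11,"yaw": 0},{"claw": -0.495,"dx": 0,"dy": 0,"dz": -0.16,"yaw": 0},{"claw": -0.495,"dx": 0,"dy": 0,"dz": -0.21,"yaw": 0},{"claw": -0.495,"dx": 0,"dy": 0,"dz": -0.26,"yaw": 0},{"claw": -0.495,"dx": 0,"dy": 0,"dz": -0.3,"yaw": 0},{"claw": -0.495,"dx": 0,"dy": 0,"dz": -0.32,"yaw": 0},{"claw": -0.495,"dx": 0,"dy": 0,"dz": -0.32,"yaw": 0}]}}

```text
time: 6.22
tool_pos: [0.4245, 0.211, 0.2469]
tool_rot: [-0.0, 0.998, -0.062, 0.001]
contact_force: [-0.3, -0.1, -1.0]
gripper_width: 0.745
grasp_force: 4.8
```

```bash
python3 -c "
from h import *
look();plan([])
a=manip.grab_frame('wrist')[:,:,::-1];b=manip.grab_frame('side')[60:240,200:440,::-1]
cv2.imwrite('pics/w3.png',np.hstack([cv2.resize(a,(400,300)),cv2.resize(b,(400,300))]))"
```

```text
comp [335 224  16   9] 97 dir [0.9999 0.0143]
comp [274 182   3   2] 4 dir [0.8507 0.5257]
comp [274 177   3   1] 3 dir [1. 0.]
t 6.275 tcp [0.4241 0.2109 0.2459] ang -0.12377144815551304 tiltz [-0.0005 -0.0002 -1.    ] F [-0.1569 -0.3395 -0.6011] w 0.7452701069115955 gf 4.831475503742695
```

View pics/w3.png

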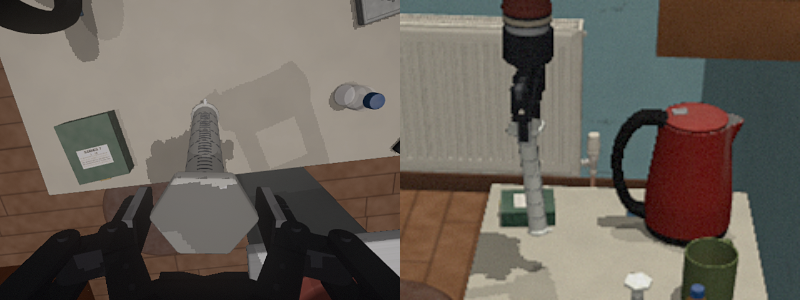

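```bash
python3 -c "
from h import *
s=manip.state()
for z in(.075,.08,.09):
  m=wpix(328,167,z,s);print(m,m-s['tool_pos'],proj('side',m))
print(wpix(328,336,.268,s), proj('side',np.array([.424,.211,.265])))
print('side px seen',200+540*.6,60+232*.6,200+525*.6,60+128*.6)
print(onz('top',404.5,208.3,.03))"
```

```text
[0.4569 0.2056 0.075 ] [ 0.0333 -0.0051 -0.17  ] [290.4455 198.5084]
[0.4577 0.2056 0.08  ] [ 0.034  -0.0052 -0.165 ] [290.7044 196.9889]
[0.4592 0.2055 0.09  ] [ 0.0355 -0.0053 -0.155 ] [291.2253 193.9325]
[0.4279 0.2102 0.268 ] [277.4723 134.2991]
side px seen 524.0 199.2 515.0 136.8
[ 0.6321 -0.2486  0.03  ]
```

{"fn": "send_rows", "kwargs": {"increments": [{"claw": -0.5,"dx": 0,"dy": 0,"dz": 0,"yaw": 0},{"claw": -0.5,"dx": 0,"dy": 0,"dz": 0,"yaw": 0},{"claw": -0.5,"dx": 0,"dy": 0,"dz": 0,"yaw": 0},{"claw": -0.48,"dx": 0,"dy": 0,"dz": 0,"yaw": 0},{"claw": -0.48,"dx": 0,"dy": 0,"dz": 0,"yaw": 0}]}}

```text
time: 7.0
tool_pos: [0.4243, 0.2109, 0.2463]
tool_rot: [-0.0, 0.998, -0.062, 0.0]
contact_force: [-1.0, 0.2, -0.4]
gripper_width: 0.74
grasp_force: 10.5
```

```bash
python3 -c "
from h import *
plan([[.632,-.249,.35],[.62,0,.35]])
a=manip.grab_frame('wrist')[80:380,120:520,::-1];b=manip.grab_frame('side')[115:220,220:360,::-1]
cv2.imwrite('pics/w4.png',np.hstack([a,cv2.resize(b,(400,300),interpolation=cv2.INTER_CUBIC)]))"
```

```text
row [ 0.5259  0.8615 -0.2073] yaw None
row [ 0.4406  0.3703 -0.2073] yaw None
t 7.0 tcp [0.4243 0.2109 0.2463] ang -0.12375669623766938 tiltz [ 0.0001  0.     -1.    ] F [-1.0495  0.2059 -0.354 ] w 0.739878323292664 gf 10.455613173544407
```

View pics/w4.png

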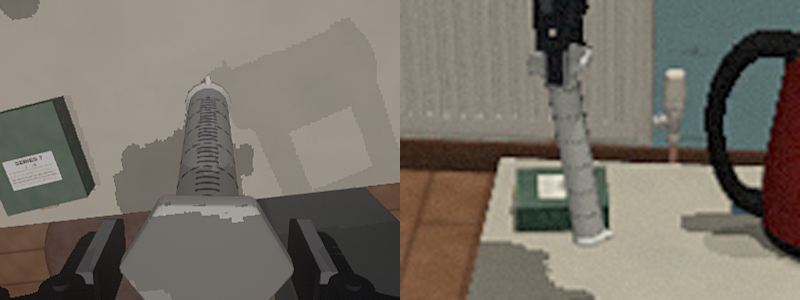

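```bash
python3 -c "
from h import *
s=manip.state();T=s['tool_pos']
for v in(180,184,188):
  m=wpix(329,v,.08,s);print(m-T,proj('side',m))
print('seen rim',220+192*.35,115+238*.35,'vertical would be',proj('side',T+[0,0,-.165]),proj('side',T+[0,0,.02]))
"
```

```text
[ 0.024  -0.0046 -0.1663] [287.3125 196.7193]
[ 0.0208 -0.0042 -0.1663] [286.1863 196.6069]
[ 0.0177 -0.0038 -0.1663] [285.0534 196.4938]
seen rim 287.2 198.3 vertical would be [278.7747 195.1394] [277.5532 133.8358]
```

{"fn": "send_rows", "kwargs": {"increments": [{"claw": -0.45,"dx": 0,"dy": 0,"dz": -0.05,"yaw": 0},{"claw": -0.45,"dx": 0,"dy": 0,"dz": -0.14,"yaw": 0},{"claw": -0.45,"dx": 0.01,"dy": 0.02,"dz": -0.24,"yaw": 0},{"claw": -0.45,"dx": 0.03,"dy": 0.07,"dz": -0.3,"yaw": 0},{"claw": -0.45,"dx": 0.07,"dy": 0.15,"dz": -0.31,"yaw": 0},{"claw": -0.45,"dx": 0.11,"dy": 0.24,"dz": -0.31,"yaw": 0},{"claw": -0.45,"dx": 0.15,"dy": 0.33,"dz": -0.31,"yaw": 0},{"claw": -0.45,"dx": 0.19,"dy": 0.42,"dz": -0.31,"yaw": 0},{"claw": -0.45,"dx": 0.23,"dy": 0.51,"dz": -0.31,"yaw": 0},{"claw": -0.45,"dx": 0.27,"dy": 0.6,"dz": -0.31,"yaw": 0},{"claw": -0.45,"dx": 0.31,"dy": 0.68,"dz": -0.31,"yaw": 0},{"claw": -0.45,"dx": 0.345,"dy": 0.76,"dz": -0.31,"yaw": 0},{"claw": -0.45,"dx": 0.375,"dy": 0.82,"dz": -0.31,"yaw": 0},{"claw": -0.45,"dx": 0.395,"dy": 0.865,"dz": -0.31,"yaw": 0},{"claw": -0.45,"dx": 0.402,"dy": 0.885,"dz": -0.29,"yaw": 0},{"claw": -0.45,"dx": 0.402,"dy": 0.885,"dz": -0.24,"yaw": 0},{"claw": -0.45,"dx": 0.402,"dy": 0.885,"dz": -0.19,"yaw": 0},{"claw": -0.45,"dx": 0.402,"dy": 0.885,"dz": -0.155,"yaw": 0},{"claw": -0.45,"dx": 0.402,"dy": 0.885,"dz": -0.147,"yaw": 0},{"claw": -0.45,"dx": 0.402,"dy": 0.885,"dz": -0.147,"yaw": 0}]}}

```text
time: 9.6
tool_pos: [0.5692, -0.2528, 0.3203]
tool_rot: [0.0, 0.998, -0.062, 0.0]
contact_force: [-0.8, 0.1, -0.7]
gripper_width: 0.728
grasp_force: 26.1
```

```bash
python3 -c "
from h import *
plan([])
a=manip.grab_frame('wrist')[:,:,::-1];b=manip.grab_frame('side')[150:360,260:420,::-1]
cv2.imwrite('pics/wf.png',a)
cv2.imwrite('pics/w5.png',np.hstack([cv2.resize(a[0:400,200:467],(400,600),interpolation=cv2.INTER_CUBIC),cv2.resize(b,(400,525),interpolation=cv2.INTER_CUBIC)[:600] if 0 else cv2.copyMakeBorder(cv2.resize(b,(400,525),interpolation=cv2.INTER_CUBIC),0,75,0,0,0)]))"
```

```text
t 9.6 tcp [ 0.5692 -0.2528  0.3203] ang -0.12332275086640508 tiltz [ 0.0005 -0.0002 -1.    ] F [-0.8186  0.1422 -0.737 ] w 0.7283444342206823 gf 26.12584814429283
```

View pics/w5.png

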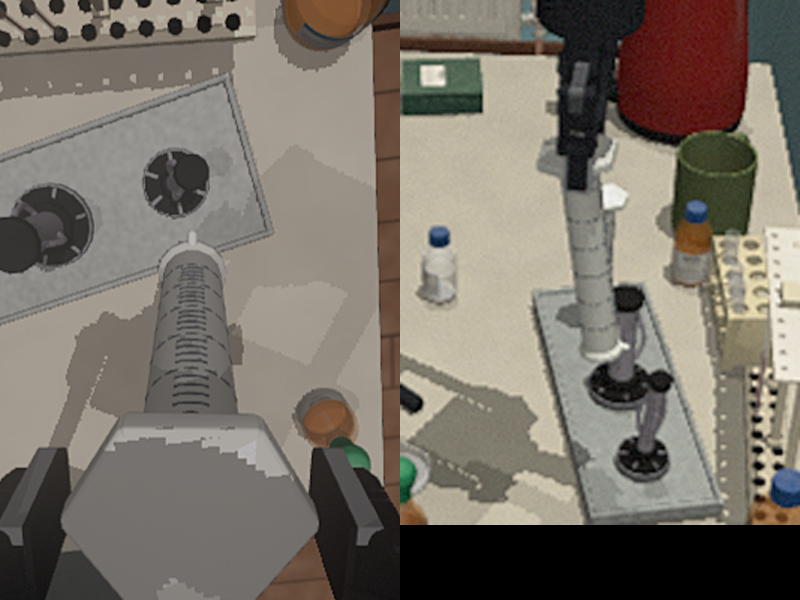

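```bash
python3 -c "
from h import *
s=manip.state();T=s['tool_pos']
m=wpix(329,183.3,.153,s);print('mouth',m,m-T)
for z in(.12,.13):t=wpix(328,114.7,z,s);print('tip',t,proj('top',t),proj('side',t))
for z in(.03,):print('seat',wpix(318,121.3,z,s))
print('side tip seen',260+260*.4,150+381*.4,'rim',260+203*.4,150+350*.4,proj('side',m))
print('tip-top',onz('top',420.2,197,.12),onz('top',420.2,197,.13),'tri',tri((420.2,197),(364,302.4)))
a=-.1233;R=np.array([[np.cos(a),np.sin(a)],[np.sin(a),-np.cos(a)]]);print(R@(t-m)[:2]/.5)
"
```

```text
mouth [ 0.5909 -0.2575  0.153 ] [ 0.0213 -0.0044 -0.1683]
tip [ 0.6419 -0.2631  0.12  ] [420.4208 197.172 ] [364.769  303.4457]
tip [ 0.6421 -0.2631  0.13  ] [421.51   196.2526] [365.2136 299.796 ]
seat [ 0.6348 -0.2521  0.03  ]
side tip seen 364.0 302.4 rim 341.2 290.0 [340.6455 288.5257]
tip-top [ 0.6422 -0.2627  0.12  ] [ 0.6406 -0.2606  0.13  ] tri [ 0.6409 -0.2623  0.1222]
[ 0.1031 -0.0015]
```

{"fn": "send_rows", "kwargs": {"increments": [{"claw": -0.45,"dx": 0.03,"dy": 0,"dz": 0,"yaw": 0},{"claw": -0.45,"dx": 0.07,"dy": -0.002,"dz": 0,"yaw": 0},{"claw": -0.45,"dx": 0.097,"dy": -0.002,"dz": 0,"yaw": 0},{"claw": -0.45,"dx": 0.102,"dy": -0.002,"dz": 0,"yaw": 0},{"claw": -0.45,"dx": 0.102,"dy": -0.002,"dz": 0.02,"yaw": 0},{"claw": -0.45,"dx": 0.102,"dy": -0.002,"dz": 0.035,"yaw": 0},{"claw": -0.45,"dx": 0.102,"dy": -0.002,"dz": 0.045,"yaw": 0},{"claw": -0.45,"dx": 0.102,"dy": -0.002,"dz": 0.055,"yaw": 0},{"claw": -0.45,"dx": 0.102,"dy": -0.002,"dz": 0.055,"yaw": 0}]}}

```text
time: 10.82
tool_pos: [0.6195, -0.2582, 0.2917]
tool_rot: [-0.0, 0.998, -0.062, -0.0]
contact_force: [0.8, 0.2, -1.6]
gripper_width: 0.733
grasp_force: 26.1
```

{"fn": "send_rows", "kwargs": {"increments": [{"claw": -0.45,"dx": 0,"dy": 0,"dz": 0.01,"yaw": 0},{"claw": -0.45,"dx": 0,"dy": 0,"dz": 0.02,"yaw": 0},{"claw": -0.45,"dx": 0,"dy": 0,"dz": 0.025,"yaw": 0}]}}

```text
time: 11.2
tool_pos: [0.6197, -0.2582, 0.2791]
tool_rot: [-0.0, 0.998, -0.062, -0.0]
contact_force: [-0.1, -0.8, -1.0]
gripper_width: 0.728
grasp_force: 26.1
```

```bash
python3 -c "
from h import *
plan([])
a=manip.grab_frame('wrist')[:,:,::-1];b=manip.grab_frame('side')[150:360,260:420,::-1]
cv2.imwrite('pics/w6.png',np.hstack([cv2.resize(a[0:400,200:467],(400,600),interpolation=cv2.INTER_CUBIC),cv2.copyMakeBorder(cv2.resize(b,(400,525),interpolation=cv2.INTER_CUBIC),0,75,0,0,0)]))"
```

```text
t 11.2 tcp [ 0.6197 -0.2582  0.2791] ang -0.12368833277799174 tiltz [-0.0006  0.0004 -1.    ] F [-0.1038 -0.7505 -0.9514] w 0.727738585915865 gf 26.122786179184914
```

View pics/w6.png

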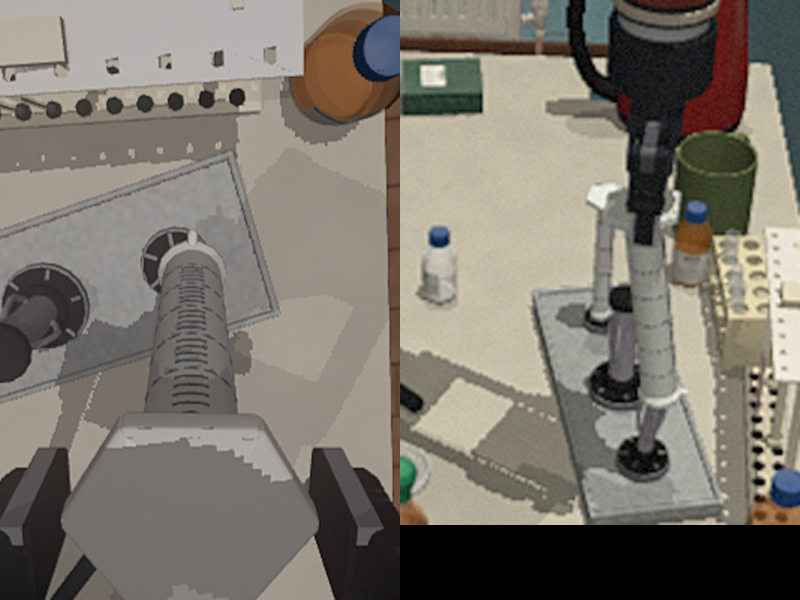

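{"fn": "send_rows", "kwargs": {"increments": [{"claw": -0.45,"dx": 0.003,"dy": -0.002,"dz": 0.01,"yaw": 0},{"claw": -0.45,"dx": 0.006,"dy": -0.004,"dz": 0.02,"yaw": 0},{"claw": -0.45,"dx": 0.009,"dy": -0.006,"dz": 0.03,"yaw": 0},{"claw": -0.45,"dx": 0.012,"dy": -0.008,"dz": 0.04,"yaw": 0},{"claw": -0.45,"dx": 0.012,"dy": -0.008,"dz": 0.04,"yaw": 0}]}}

```text
time: 11.92
tool_pos: [0.6266, -0.2552, 0.2603]
tool_rot: [0.0, 0.998, -0.062, 0.0]
contact_force: [-0.6, -1.5, 2.7]
gripper_width: 0.734
grasp_force: 26.3
```

{"fn": "send_rows", "kwargs": {"increments": [{"claw": -0.42,"dx": 0.002,"dy": -0.002,"dz": 0.008,"yaw": 0},{"claw": -0.42,"dx": 0.003,"dy": -0.003,"dz": 0.016,"yaw": 0},{"claw": -0.42,"dx": 0.004,"dy": -0.004,"dz": 0.024,"yaw": 0},{"claw": -0.42,"dx": 0.004,"dy": -0.004,"dz": 0.024,"yaw": 0}]}}

```text
time: 12.42
tool_pos: [0.6285, -0.253, 0.2476]
tool_rot: [-0.0, 0.998, -0.062, -0.0]
contact_force: [-0.4, -0.4, 3.7]
gripper_width: 0.717
grasp_force: 44.4
```

{"fn": "send_rows", "kwargs": {"increments": [{"claw": -0.42,"dx": 0.002,"dy": -0.001,"dz": 0.008,"yaw": 0},{"claw": -0.42,"dx": 0.004,"dy": -0.002,"dz": 0.016,"yaw": 0},{"claw": -0.42,"dx": 0.006,"dy": -0.003,"dz": 0.024,"yaw": 0},{"claw": -0.42,"dx": 0.007,"dy": -0.004,"dz": 0.032,"yaw": 0},{"claw": -0.42,"dx": 0.007,"dy": -0.004,"dz": 0.032,"yaw": 0}]}}

```text
time: 13.05
tool_pos: [0.6322, -0.2518, 0.2318]
tool_rot: [0.0, 0.998, -0.062, -0.0]
contact_force: [-0.4, 0.8, 3.3]
gripper_width: 0.719
grasp_force: 44.4
```

```bash
python3 -c "
from h import *
plan([[.6335,-.2505,.215]])"
```

```text
row [ 0.0022 -0.0028  0.0335] yaw None
t 13.05 tcp [ 0.6322 -0.2518  0.2318] ang -0.12370786460669593 tiltz [-0.0001 -0.     -1.    ] F [-0.4269  0.8409  3.3275] w 0.7189968287005951 gf 44.41362351179123
```

{"fn": "send_rows", "kwargs": {"increments": [{"claw": -0.42,"dx": 0.001,"dy": -0.001,"dz": 0.01,"yaw": 0},{"claw": -0.42,"dx": 0.002,"dy": -0.002,"dz": 0.02,"yaw": 0},{"claw": -0.42,"dx": 0.002,"dy": -0.002,"dz": 0.03,"yaw": 0},{"claw": -0.42,"dx": 0.002,"dy": -0.002,"dz": 0.04,"yaw": 0},{"claw": -0.42,"dx": 0.002,"dy": -0.002,"dz": 0.04,"yaw": 0}]}}

```text
time: 13.68
tool_pos: [0.6331, -0.251, 0.2113]
tool_rot: [0.0, 0.998, -0.062, -0.0]
contact_force: [-1.3, -0.3, 2.7]
gripper_width: 0.716
grasp_force: 44.4
```

```bash
python3 -c "
from h import *
plan([])"
```

```text
t 13.675 tcp [ 0.6331 -0.251   0.2113] ang -0.12377946812986745 tiltz [-0.0008 -0.0002 -1.    ] F [-1.2757 -0.287   2.7451] w 0.7161083868411733 gf 44.37050476670265
```

{"fn": "send_rows", "kwargs": {"increments": [{"claw": -0.42,"dx": 0,"dy": 0,"dz": 0.005,"yaw": 0},{"claw": -0.42,"dx": 0,"dy": 0,"dz": 0.01,"yaw": 0},{"claw": -0.42,"dx": 0,"dy": 0,"dz": 0.014,"yaw": 0},{"claw": -0.42,"dx": 0,"dy": 0,"dz": 0.014,"yaw": 0}]}}

```text
time: 14.18
tool_pos: [0.6334, -0.2511, 0.2051]
tool_rot: [0.0, 0.998, -0.062, 0.0]
contact_force: [-0.4, -0.9, 4.1]
gripper_width: 0.72
grasp_force: 44.5
```

{"fn": "send_rows", "kwargs": {"increments": [{"claw": -0.42,"dx": 0,"dy": 0,"dz": 0.004,"yaw": 0},{"claw": -0.42,"dx": 0,"dy": 0,"dz": 0.004,"yaw": 0}]}}

```text
time: 14.42
tool_pos: [0.6335, -0.251, 0.2031]
tool_rot: [0.0, 0.998, -0.062, 0.0]
contact_force: [0.1, -0.1, 4.4]
gripper_width: 0.717
grasp_force: 44.5
```

{"fn": "send_rows", "kwargs": {"increments": [{"claw": -0.42,"dx": 0,"dy": 0,"dz": 0.004,"yaw": 0},{"claw": -0.42,"dx": 0,"dy": 0,"dz": 0.004,"yaw": 0}]}}

```text
time: 14.68
tool_pos: [0.6339, -0.2511, 0.2021]
tool_rot: [0.0, 0.998, -0.062, 0.001]
contact_force: [-0.3, -1.3, 6.4]
gripper_width: 0.724
grasp_force: 44.6
```

{"fn": "send_rows", "kwargs": {"increments": [{"claw": -0.42,"dx": 0,"dy": 0,"dz": 0.003,"yaw": 0},{"claw": -0.42,"dx": 0,"dy": 0,"dz": 0.003,"yaw": 0}]}}

```text
time: 14.92
tool_pos: [0.6344, -0.2512, 0.2018]
tool_rot: [0.001, 0.998, -0.062, 0.002]
contact_force: [-0.2, -0.3, 9.7]
gripper_width: 0.719
grasp_force: 44.8
```

{"fn": "send_rows", "kwargs": {"increments": [{"claw": -0.42,"dx": 0,"dy": 0,"dz": 0.003,"yaw": 0},{"claw": -0.42,"dx": 0,"dy": 0,"dz": 0.003,"yaw": 0}]}}

```text
time: 15.18
tool_pos: [0.6349, -0.2513, 0.2013]
tool_rot: [0.001, 0.998, -0.062, 0.003]
contact_force: [-0.3, 0.6, 12.1]
gripper_width: 0.717
grasp_force: 44.9
```

{"fn": "send_rows", "kwargs": {"increments": [{"claw": -0.6,"dx": 0,"dy": 0,"dz": -0.003,"yaw": 0},{"claw": -0.8,"dx": 0,"dy": 0,"dz": -0.003,"yaw": 0},{"claw": -0.9,"dx": 0,"dy": 0,"dz": -0.003,"yaw": 0},{"claw": -0.9,"dx": 0,"dy": 0,"dz": -0.03,"yaw": 0},{"claw": -0.9,"dx": 0,"dy": 0,"dz": -0.1,"yaw": 0},{"claw": -0.9,"dx": 0,"dy": 0,"dz": -0.18,"yaw": 0},{"claw": -0.9,"dx": 0,"dy": 0,"dz": -0.24,"yaw": 0},{"claw": 0,"dx": 0,"dy": 0,"dz": -0.24,"yaw": 0},{"claw": 1,"dx": 0,"dy": 0,"dz": -0.24,"yaw": 0},{"claw": 1,"dx": 0,"dy": 0,"dz": -0.24,"yaw": 0}]}}

```text
time: 16.42
tool_pos: [0.6326, -0.2506, 0.3153]
tool_rot: [-0.001, 0.998, -0.062, -0.002]
contact_force: [0.4, 0.8, -0.3]
gripper_width: 0.313
grasp_force: 0.0
```

```bash
python3 -c "
from h import *
plan([])
a=manip.grab_frame('wrist')[:,:,::-1];b=manip.grab_frame('side')[210:360,310:410,::-1]
cv2.imwrite('pics/w7.png',np.hstack([cv2.resize(a[80:480,180:447],(400,600),interpolation=cv2.INTER_CUBIC),cv2.resize(b,(400,600),interpolation=cv2.INTER_CUBIC)]))"
```

```text
t 16.425 tcp [ 0.6326 -0.2506  0.3153] ang -0.12373525093475206 tiltz [-0.0034  0.0018 -1.    ] F [ 0.4359  0.8194 -0.2999] w 0.31288951825633815 gf 0.0
```

View pics/w7.png

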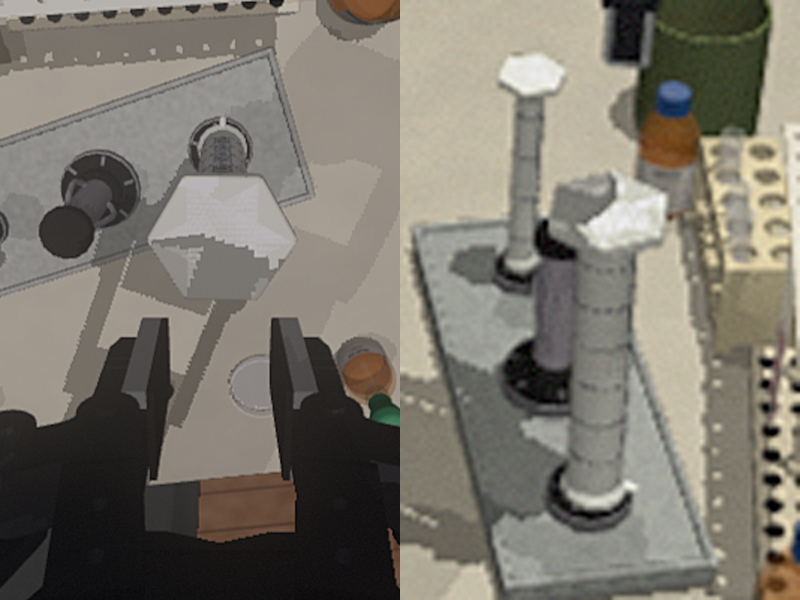

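```bash
python3 -c "
from h import *
s=manip.state()
f=wpix(180+223/1.5,80+237/1.5,.222,s);q=wpix(180+220/1.5,80+148/1.5,.03,s);print('foot',f,'flange',q)
for p in([.634,-.251,.03],[.634,-.251,.222],[.634,-.251,.035]):
  r=proj('side',np.array(p));print((r-[310,210])*4+[400,0])
plan([[.634,-.251,.24]])"
```

```text
foot [ 0.6332 -0.2515  0.222 ] flange [ 0.6363 -0.2506  0.03  ]
[591.8467 482.0252]
[616.7431 201.9963]
[592.4377 475.3776]
row [0.0024 0.0005 0.1515] yaw None
t 16.525 tcp [ 0.6328 -0.2506  0.3157] ang -0.12367943171357743 tiltz [-0.0027  0.0015 -1.    ] F [ 0.5342  0.1877 -0.1157] w 0.13384563871759259 gf 0.0
```

{"fn": "send_rows", "kwargs": {"increments": [{"claw": 1,"dx": 0.002,"dy": 0.001,"dz": 0.06,"yaw": 0},{"claw": 1,"dx": 0.002,"dy": 0.001,"dz": 0.12,"yaw": 0},{"claw": 1,"dx": 0.002,"dy": 0.001,"dz": 0.16,"yaw": 0},{"claw": 1,"dx": 0.002,"dy": 0.001,"dz": 0.17,"yaw": 0},{"claw": 1,"dx": 0.002,"dy": 0.001,"dz": 0.178,"yaw": 0},{"claw": 1,"dx": 0.002,"dy": 0.001,"dz": 0.182,"yaw": 0}]}}

```text
time: 17.27
tool_pos: [0.6348, -0.2518, 0.228]
tool_rot: [0.0, 0.998, -0.062, 0.001]
contact_force: [-0.8, 0.1, 0.8]
gripper_width: 0.0
grasp_force: 0.0
```

{"fn": "send_rows", "kwargs": {"increments": [{"claw": 1,"dx": 0,"dy": 0,"dz": 0.004,"yaw": 0},{"claw": 1,"dx": 0,"dy": 0,"dz": 0.004,"yaw": 0}]}}

```text
time: 17.52
tool_pos: [0.6344, -0.2516, 0.2252]
tool_rot: [0.0, 0.998, -0.062, 0.0]
contact_force: [0.1, 0.0, 0.2]
gripper_width: 0.001
grasp_force: 0.0
```

{"fn": "send_rows", "kwargs": {"increments": [{"claw": 1,"dx": 0,"dy": 0,"dz": 0.004,"yaw": 0},{"claw": 1,"dx": 0,"dy": 0,"dz": 0.004,"yaw": 0}]}}

```text
time: 17.77
tool_pos: [0.6342, -0.2515, 0.2226]
tool_rot: [-0.0, 0.998, -0.062, -0.0]
contact_force: [-0.1, 0.5, -0.8]
gripper_width: 0.001
grasp_force: 0.0
```

{"fn": "send_rows", "kwargs": {"increments": [{"claw": 1,"dx": 0,"dy": 0,"dz": 0.003,"yaw": 0},{"claw": 1,"dx": 0,"dy": 0,"dz": 0.003,"yaw": 0}]}}

```text
time: 18.02
tool_pos: [0.6342, -0.2515, 0.2211]
tool_rot: [-0.0, 0.998, -0.062, -0.0]
contact_force: [-0.7, -0.2, -0.4]
gripper_width: -0.001
grasp_force: 0.0
```

{"fn": "send_rows", "kwargs": {"increments": [{"claw": 1,"dx": 0,"dy": 0,"dz": 0.003,"yaw": 0},{"claw": 1,"dx": 0,"dy": 0,"dz": 0.003,"yaw": 0}]}}

```text
time: 18.27
tool_pos: [0.6346, -0.2517, 0.2206]
tool_rot: [0.0, 0.998, -0.062, 0.001]
contact_force: [-0.8, 0.4, 2.3]
gripper_width: -0.001
grasp_force: 1.3
```

{"fn": "send_rows", "kwargs": {"increments": [{"claw": 1,"dx": 0,"dy": 0,"dz": 0.003,"yaw": 0},{"claw": 1,"dx": 0,"dy": 0,"dz": 0.003,"yaw": 0}]}}

```text
time: 18.52
tool_pos: [0.6352, -0.252, 0.2204]
tool_rot: [0.001, 0.998, -0.062, 0.002]
contact_force: [-0.4, -0.2, 5.6]
gripper_width: -0.001
grasp_force: 2.9
```

{"fn": "send_rows", "kwargs": {"increments": [{"claw": 1,"dx": 0,"dy": 0,"dz": 0.004,"yaw": 0},{"claw": 1,"dx": 0,"dy": 0,"dz": 0.004,"yaw": 0}]}}

```text
time: 18.77
tool_pos: [0.6359, -0.2523, 0.2199]
tool_rot: [0.001, 0.998, -0.062, 0.003]
contact_force: [0.3, -1.0, 8.9]
gripper_width: -0.003
grasp_force: 4.4
```

{"fn": "send_rows", "kwargs": {"increments": [{"claw": 1,"dx": 0,"dy": 0,"dz": 0.004,"yaw": 0},{"claw": 1,"dx": 0,"dy": 0,"dz": 0.004,"yaw": 0}]}}

```text
time: 19.02
tool_pos: [0.6366, -0.2526, 0.2194]
tool_rot: [0.002, 0.998, -0.062, 0.004]
contact_force: [0.9, -0.4, 11.7]
gripper_width: 0.003
grasp_force: 6.0
```

{"fn": "send_rows", "kwargs": {"increments": [{"claw": 1,"dx": 0,"dy": 0,"dz": 0.004,"yaw": 0},{"claw": 1,"dx": 0,"dy": 0,"dz": 0.004,"yaw": 0}]}}

```text
time: 19.27
tool_pos: [0.6371, -0.2529, 0.2187]
tool_rot: [0.002, 0.998, -0.062, 0.005]
contact_force: [1.2, -0.4, 14.7]
gripper_width: -0.003
grasp_force: 7.4
```

{"fn": "send_rows", "kwargs": {"increments": [{"claw": 1,"dx": 0,"dy": 0,"dz": -0.012,"yaw": 0},{"claw": 1,"dx": 0,"dy": 0,"dz": -0.03,"yaw": 0},{"claw": 1,"dx": 0,"dy": 0,"dz": -0.1,"yaw": 0},{"claw": 1,"dx": 0,"dy": 0,"dz": -0.2,"yaw": 0},{"claw": 1,"dx": 0,"dy": 0,"dz": -0.24,"yaw": 0},{"claw": 1,"dx": 0,"dy": 0,"dz": -0.24,"yaw": 0}]}}

```text
time: 20.02
tool_pos: [0.6347, -0.2517, 0.3336]
tool_rot: [0.001, 0.998, -0.062, 0.001]
contact_force: [-0.6, 0.9, 0.2]
gripper_width: 0.002
grasp_force: 0.0
```

```bash
python3 -c "
from h import *
plan([]);print(manip.job_done())"
```

```text
t 20.025 tcp [ 0.6347 -0.2517  0.3336] ang -0.12368667214071165 tiltz [ 0.0021 -0.0012 -1.    ] F [-0.593   0.9086  0.2292] w 0.0020448067839967336 gf 0.0
the job is handed in; nothing more can be done
None
```

The larger cylinder is mouth down on the middle peg, pressed onto its rubber seat with about 15 N and let go; I handed the job in at about 20 s, but no verdict came back and I took no picture after the final press.

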